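# Put the spirit measures back in their rack in order of size

### The arm

A 6-joint arm with a two-finger parallel gripper is mounted at the origin on a cart in front of the work surface, level with it; the furniture and walls round the work are solid. World frame = base frame: x ahead of the robot, y to its left, z up, the work surface at z = 0. Lengths are in mm, angles in rad, forces in N, time in s.
With the tool pointing down it reaches from about 350 to 975 mm from the base axis. Payload 7.1 kg.
Tool frame: the origin (TCP) lies between the finger pads; the fingertips stand 14 mm ahead of it and the grasp point (between the pads) lies 5 mm behind it; z points along the fingers, y is the line along which they close (so a half turn about z gives the same grasp; the last joint's range is limited). The gripper opens to 88 mm and grips with 3 to 60 N. Pads are 20 mm wide; open, the fingers measure 115 mm over their backs; the gripper's body (75 mm by 178 mm) begins 61 mm behind the grasp point.
Start: joints at [1.09, 0.423, 1.63, -0, 1.089, -0.019], TCP at [278.443, 559.531, 236.675] pointing down, gripper open.
Joint ranges: [-3, 3], [-0.9, 2.11], [0.09, 2.58], [-1.31, 4.45], [0.11, 2.69], [-2.54, 2.54]. Speed limits (rad/s): [2.39, 2.39, 3.01, 3.14, 3.14, 3.14].

### API

Orientations are given as a rotation vector (axis times angle).
In Python, from workcell import ctrl gives the robot as it stands. The module is installed in compiled form; this text tells all that it offers.
- The arm moves only by the tool servo_tool, never from a script. Its argument "plan" is a list of rows, each a list of 3 entries, a list of its own where there are three numbers: the closure, from 0 (fully open) to 1 (shut), then the shift along the world's x, y, z in mm, then the turn about the world's z in degrees. In form: [[hand, [x, y, z], yaw], ...]. A call has 1 to 10 rows; each row is the pose to reach, as a shift and turn from the pose commanded when the call began; what a row does not reach only later rows make up. A row lasts 1/12 s, in which the tool goes at most 41.7 mm and 7.16 degrees, less where a joint would pass 70% of its speed; a pose out of reach is approached as far as the arm can. A call with a gripper value outside its range is refused whole. The fingers move at their own pace and stop on an object; the grip force is fixed at half the most. Time passes only in rows, so rows that repeat a pose let the fingers close. It gives the time, the measured TCP pose, the force, the opening and the grip force at its end, in the units of the state.
- ctrl.get_obs(): the state, without advancing time (a new reading comes with each control period).
- ctrl.get_image(name): name is "scene" or "top" or "wrist"; returns the picture (420x560x3 uint8, blue, green, red); there is no depth.
- ctrl.camera_info(name): a dict with "fovy" (degrees; the focal length in pixels is half the picture's height over the tangent of half this angle, whatever the lens; pixels are square), "cx", "cy" (the principal point, pixels), "k1" (the pictures are not rectified: a ray, as slopes to the right and down, at radius r is drawn at 1 + k1 r^2 times it, then the intrinsics apply), "rvec" (rotation vector, rad) and "tvec" (3), from world to camera coordinates, as OpenCV has them; the wrist camera has in their place "T_tool_cam" (4x4, takes a point from camera to tool coordinates, whose origin is the TCP and whose axes are the flange's). Camera axes: x right, y down, z forward; pixel columns grow to the right and rows downward; lengths in mm; the calibration is good to about 2 mm. A picture is of the moment at which its call begins: read the wrist's pose just before it. camera_info takes no time and is no camera call.
- ctrl.close_job(): hands the job in; it is judged then, once.
The state is a dict: "t": time; "qpos": joint angles; "qvel": joint speeds; "joint_torque": joint torques, N m; "ee_pos": TCP position; "orientation": TCP orientation; "ft_force": force on the tool from outside, world axes, zero at the start; "moment": the same for the moment, N m; "width": finger opening in mm; "grasp_force": force on a finger pad.
Only numpy, scipy, OpenCV 4.12 (cv2) and the standard library are available. Lean on these libraries where they do the work, as an engineer would, in place of code of your own. Each camera call takes 0.05 s, during which the arm holds its last target. There are 200 camera calls.

### The job

The four steel spirit measures have been washed and are standing about on the bar. Put each one back in the oak rack, in the brass ring it fits, so that they run in order of size from the smallest ring to the biggest, each standing upright and fully down on the board inside its ring. Do not tip a measure over, and leave the hourglass-shaped jigger standing where it is.

Things in the scene. Friction and masses are not known exactly. Their poses are not given: they have to be found in the camera images.
- measure_1: the smallest of four spun-steel spirit measures: open straight-sided cup, 32 mm outer diameter, 48 mm tall, upright, loose, 60 g or so. Its lowest 8 mm taper to a flat foot of 24 mm. Origin: centre of the underside; z up along its axis. Grip it round the outside, fingertips at least 10 mm above the underside to clear the ring.
- measure_2: the second smallest of four spun-steel spirit measures: open straight-sided cup, 39 mm outer diameter, 60 mm tall, upright, loose, 90 g or so. Its lowest 8 mm taper to a flat foot of 31 mm. Origin: centre of the underside; z up along its axis. Grip it round the outside, fingertips at least 10 mm above the underside to clear the ring.
- measure_3: the second largest of four spun-steel spirit measures: open straight-sided cup, 46 mm outer diameter, 76 mm tall, upright, loose, 130 g or so. Its lowest 8 mm taper to a flat foot of 38 mm. Origin: centre of the underside; z up along its axis. Grip it round the outside, fingertips at least 10 mm above the underside to clear the ring.
- measure_4: the largest of four spun-steel spirit measures: open straight-sided cup, 53 mm outer diameter, 92 mm tall, upright, loose, 180 g or so. Its lowest 8 mm taper to a flat foot of 45 mm. Origin: centre of the underside; z up along its axis. Grip it round the outside, fingertips at least 10 mm above the underside to clear the ring.
- well_1: the smallest brass ring on the rack, the place of the smallest measure: bore 36 mm, outside 43 mm, 7 mm high, fixed to the board. Origin: centre of the ring on the board's top face, where the measure's underside comes to rest (14 mm above the bar top); z up, y along the row towards the bigger rings, x across the row.
- well_2: the second smallest brass ring on the rack, the place of the second smallest measure: bore 43 mm, outside 50 mm, 7 mm high, fixed to the board. Origin: centre of the ring on the board's top face, where the measure's underside comes to rest (14 mm above the bar top); z up, y along the row towards the bigger rings, x across the row.
- well_3: the second largest brass ring on the rack, the place of the second largest measure: bore 50 mm, outside 57 mm, 7 mm high, fixed to the board. Origin: centre of the ring on the board's top face, where the measure's underside comes to rest (14 mm above the bar top); z up, y along the row towards the bigger rings, x across the row.
- well_4: the largest brass ring on the rack, the place of the largest measure: bore 57 mm, outside 64 mm, 7 mm high, fixed to the board. Origin: centre of the ring on the board's top face, where the measure's underside comes to rest (14 mm above the bar top); z up, y along the row towards the bigger rings, x across the row.
- rack: the measure rack: a pale oak board 84 x 250 mm, 14 mm high, immovable; four brass rings with dark green insets along its middle in order of size (centres 50.5, 57.5, 64.5 mm apart from the small end). Origin: centre of its underside; y along it towards the big end. It may lie at any angle, either end to the robot. Behind it and the measures, from x = 0.63, stands a coffee mill 226 mm tall.
- jigger: the steel hourglass-shaped double jigger, 43 mm diameter at both ends, 76 mm tall, waisted in the middle, loose, standing at the front edge beside the measures (a second one far off to the left plays no part); it does not belong in the rack. Origin: centre of its underside.
Mind the look-alikes: they are no part of the job. Leave any blue look-alike of the measure_3 alone. Leave any blue look-alike of the measure_4 alone.

How it is judged (in metres and radians):
At the end, for the whole second after the job is handed in: Each measure stands in the ring of its own rank: its axis within 8 mm of the ring's centre, its underside within 3 mm of the board's top, leaning less than 0.08 rad, at rest and released (horizontal distance between measure_1 and well_1 below 0.008 m and z of measure_1 in the frame of well_1 between -0.003 and 0.003 m and angle between each of measure_1, measure_2, measure_3, measure_4's own z axis and vertical below 0.08 rad and linear speed of each of measure_1, measure_2, measure_3, measure_4 below 0.02 m/s and horizontal distance between measure_2 and well_2 below 0.008 m and z of measure_2 in the frame of well_2 between -0.003 and 0.003 m and horizontal distance between measure_3 and well_3 below 0.008 m and z of measure_3 in the frame of well_3 between -0.003 and 0.003 m and horizontal distance between measure_4 and well_4 below 0.008 m and z of measure_4 in the frame of well_4 between -0.003 and 0.003 m); the robot touches nothing.
It fails at once if a measure is tipped over (leans more than 50 degrees) (angle between any of measure_1, measure_2, measure_3, measure_4's own z axis and vertical above 0.87 rad).
It fails at once if the jigger is shifted by more than 30 mm or knocked over (distance of jigger from where it was at the start of the episode above 0.03 m or angle between jigger's own z axis and vertical above 0.5 rad).
It also fails if it takes over 120 s, if anything falls off the work surface, if the arm or the gripper's body presses on something with over 40 N, if the wrist force passes 120 N, or if a joint passes its speed limit or range.

## Working session

There is one attempt and no reset: what is moved stays moved. The work goes in short steps, Python scripts to look and compute and a tool call to move; the robot and the scene stay as the last step left them, time stands still between calls to the robot, and variables do not carry over. Pictures are saved under pics/ and viewed, at most 14 in all, crops included, and the job is handed in when it is done.

Besides the shell and the picture viewer there is one more tool, called after "Call:" as name([rows], argument=value, ...), one row to a line, values as JSON. servo_tool: Moves the arm, as the interface text tells. Its arguments: {"type":"object","properties":{"plan":{"type":"array"}},"required":["plan"]}

```bash
mkdir -p pics; cat > h.py <<'E'
import numpy as np, cv2
from workcell import ctrl
from scipy.spatial.transform import Rotation as R
def K(c):
    f=210/np.tan(np.radians(c['fovy'])/2); return np.array([[f,0,c['cx']],[0,f,c['cy']],[0,0,1.]]),np.array([c['k1'],0,0,0,0.])
def ext(c,obs=None):
    if 'rvec' in c:
        Rw=R.from_rotvec(np.ravel(c['rvec'])).as_matrix(); return Rw,np.ravel(c['tvec'])
    T=np.eye(4);T[:3,:3]=R.from_rotvec(obs['orientation']).as_matrix();T[:3,3]=obs['ee_pos']
    W=np.linalg.inv(T@np.array(c['T_tool_cam'])); return W[:3,:3],W[:3,3]
def ray(c,uv,z,obs=None):
    k,d=K(c);Rw,t=ext(c,obs)
    p=cv2.undistortPoints(np.array(uv,float).reshape(-1,1,2),k,d).reshape(-1,2)
    v=np.c_[p,np.ones(len(p))]@Rw; o=-Rw.T@t
    return o+v*((z-o[2])/v[:,2])[:,None]
def proj(c,P,obs=None):
    k,d=K(c);Rw,t=ext(c,obs)
    return cv2.projectPoints(np.array(P,float).reshape(-1,1,3),cv2.Rodrigues(Rw)[0],t,k,d)[0].reshape(-1,2)
E
python3 - <<'E'
from h import *
o=ctrl.get_obs();print(o['ee_pos'],o['orientation'],o['width'])
for n in('scene','top','wrist'):
    c=ctrl.camera_info(n);print(n,c)
    im=ctrl.get_image(n);cv2.imwrite(f'pics/{n}0.png',im)
E
```

```text
[278.21121719 559.08362242 235.931605  ] [-7.18933062e-01 -3.05783537e+00  2.25296679e-03] 87.90455278004757
scene {'fovy': 52.43453593451544, 'cx': 274.3333914328446, 'cy': 211.69211913068492, 'k1': -0.051945611493543306, 'rvec': array([ 1.38000278, -2.18621415,  0.90845111]), 'tvec': array([332.71176904, 312.56753511, 631.31111799])}
top {'fovy': 57.649666449282115, 'cx': 278.08802535073164, 'cy': 207.0287694313158, 'k1': -0.07022618730395683, 'rvec': array([ 2.1764911 , -2.16871705,  0.12112275]), 'tvec': array([118.30243677, 471.00264258, 906.18833411])}
wrist {'fovy': 70.20542998402662, 'cx': 273.0332501724954, 'cy': 209.82579857027233, 'k1': -0.06224034391511409, 'T_tool_cam': array([[ 8.37249928e-05, -9.64780053e-01, -2.63057868e-01,
         7.08330829e+01],
       [ 9.99999987e-01,  4.46982431e-05,  1.54342536e-04,
         4.30437522e-01],
       [-1.37148375e-04, -2.63057878e-01,  9.64780044e-01,
        -1.48255084e+02],
       [ 0.00000000e+00,  0.00000000e+00,  0.00000000e+00,
         1.00000000e+00]])}
```

View pics/top0.png

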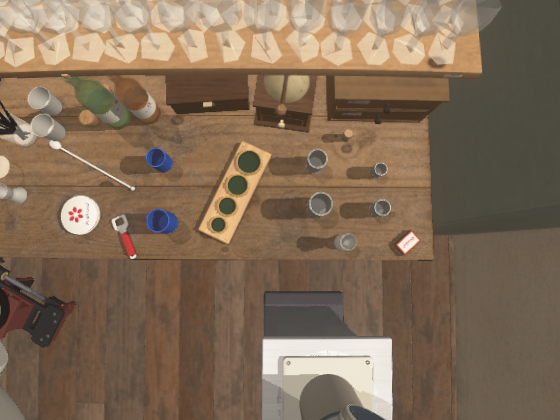

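View pics/scene0.png

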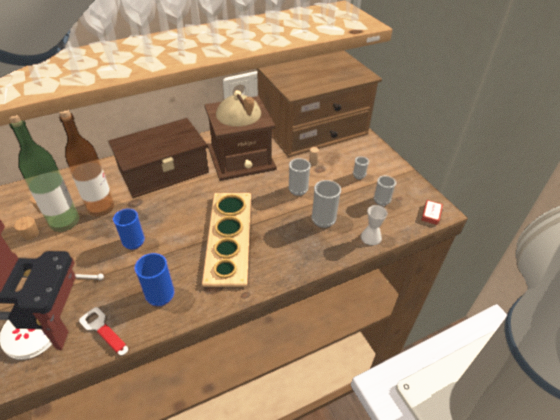

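Top view: the open grey cups are m3 (317,160), m4 (320,204), m1 (380,170) and m2 (382,208). The waisted jigger is at (345,242). The blue look-alikes at (159,160) and (162,221) are excluded by colour. The rack's big ring is at (249,161) and its small ring at (218,225). I'll confirm in an enlarged crop and measure.

```bash
python3 - <<'E'
from h import *
c=ctrl.camera_info('top');im=cv2.imread('pics/top0.png')
cv2.imwrite('pics/crop1.png',cv2.resize(im[135:260,195:425],None,fx=3.4,fy=3.4,interpolation=cv2.INTER_CUBIC))
for n,uv,h in(('m1',(380,169),48),('m2',(382,207),60),('m3',(317,158),76),('m4',(320,202),92),('jig',(346,242),76)):
    print(n,ray(c,[uv],h)[0].round())
hsv=cv2.cvtColor(im,cv2.COLOR_BGR2HSV)
b,g,r=[im[:,:,i].astype(int) for i in range(3)]
m=((g>r+5)&(g<90)).astype(np.uint8)*255;m[:,:200]=0;m[:,270:]=0;m[:140]=0;m[240:]=0
m=cv2.morphologyEx(m,cv2.MORPH_CLOSE,np.ones((3,3)))
for q in cv2.findContours(m,0,2)[0]:
    if cv2.contourArea(q)>60:
        e=cv2.fitEllipse(q);P=ray(c,q.reshape(-1,2),17);print(np.round(e[0],1),np.round(e[1],1),ray(c,[e[0]],17)[0].round(1),cv2.minEnclosingCircle(P[:,:2].astype(np.float32)))
w=((r>150)&(g>115)&(r-b>40)).astype(np.uint8)*255;w[:,:190]=0;w[:,280:]=0;w[:138]=0;w[250:]=0
q=max(cv2.findContours(w,0,2)[0],key=cv2.contourArea)
P=ray(c,q.reshape(-1,2),14)[:,:2].astype(np.float32);print('rack',cv2.minAreaRect(P))
E
```

```text
m1 [ 561. -126.   48.]
m2 [ 468. -125.   60.]
m3 [581.  30.  76.]
m4 [475.  26.  92.]
jig [385. -35.  76.]
[217.2 224.5] [ 9.8 11.6] [427.7 268.6  17. ] ((427.4272766113281, 268.1796569824219), 14.292938232421875)
[226.1 205.8] [12.1 14.6] [473.7 247.6  17. ] ((473.7296447753906, 246.85452270507812), 17.976037979125977)
[236.3 185.1] [15.2 16.7] [525.2 223.3  17. ] ((525.0673828125, 222.71559143066406), 21.34165382385254)
[247.9 162. ] [18. 19.] [583.5 195.3  17. ] ((584.3474731445312, 195.14549255371094), 24.78094482421875)
rack ((525.5042114257812, 245.60462951660156), (134.0468292236328, 261.6478576660156), 65.99784088134766)
```

View pics/crop1.png

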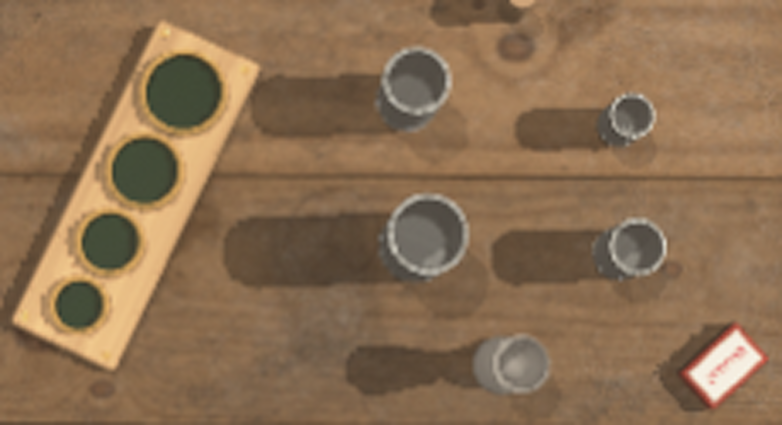

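The crop confirms it: four open cups with the jigger separate at px (347,242). The ring spacing comes out at 50.6/56.9/64.7, which matches the given sizes. Next I move over the rack for a closer wrist view.

Call:
servo_tool([
  [0,[222,-329,20],26.5],
  [0,[222,-329,20],26.5],
  [0,[222,-329,20],26.5],
  [0,[222,-329,20],26.5],
  [0,[222,-329,20],26.5],
  [0,[222,-329,20],26.5],
  [0,[222,-329,20],26.5],
  [0,[222,-329,20],26.5],
  [0,[222,-329,20],26.5],
  [0,[222,-329,20],26.5],
])

```text
t: 0.98
ee_pos: [502.0, 227.5, 256.9]
orientation: [0.001, 3.141, -0.001]
ft_force: [-0.1, 0.5, 0.3]
width: 87.8
grasp_force: 0.0
```

Call:
servo_tool([
  [0,[0,0,0],0],
  [0,[0,0,0],0],
  [0,[0,0,0],0],
  [0,[0,0,0],0],
  [0,[0,0,0],0],
])

```text
t: 1.4
ee_pos: [499.7, 231.6, 256.5]
orientation: [0.004, -3.141, 0.0]
ft_force: [-0.5, 1.5, 0.0]
width: 87.7
grasp_force: 0.0
```

```bash
cat >> h.py <<'E'
def wells():
    o=ctrl.get_obs();c=ctrl.camera_info('wrist');im=ctrl.get_image('wrist')
    b,g,r=[im[:,:,i].astype(int) for i in range(3)]
    m=cv2.morphologyEx(((g>r+5)&(g<100)&(g>=b)).astype(np.uint8)*255,cv2.MORPH_CLOSE,np.ones((5,5)))
    for q in cv2.findContours(m,0,2)[0]:
        if cv2.contourArea(q)>300:
            P=ray(c,cv2.convexHull(q).reshape(-1,2),14,o)[:,:2].astype(np.float32)
            print('px',np.round(cv2.fitEllipse(q)[0]),np.round(cv2.fitEllipse(P)[0],1),np.round(cv2.fitEllipse(P)[1],1))
    return o,c,im
E
python3 - <<'E'
from h import *
o,c,im=wells();print(o['ee_pos'],o['orientation'],o['t']);cv2.imwrite('pics/w1.png',im)
E
```

```text
px [247. 244.] [586.1 194.6] [53. 55.]
px [266. 204.] [527.  222.4] [46.9 48.2]
px [285. 165.] [474.6 246.8] [40.6 41.3]
px [302. 128.] [428.1 268.4] [33.6 34.4]
[499.67157475 231.59294967 256.50397137] [ 3.96615722e-03 -3.14113585e+00  9.03898180e-05] 1.4
```

View pics/w1.png

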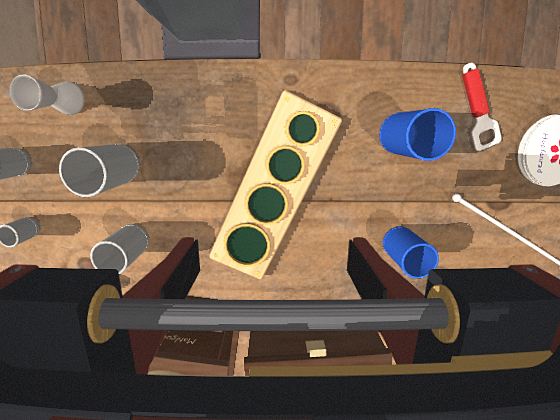

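Wrist view: rings at px (247,244), (266,204), (285,165) and (302,128). The positions agree with the top camera within 2.5 mm. The mill is behind the fingers, and the blue cups are on the right. On to m4.

Call:
servo_tool([
  [0,[-35,-204,-20],0],
  [0,[-35,-204,-20],0],
  [0,[-35,-204,-20],0],
  [0,[-35,-204,-20],0],
  [0,[-35,-204,-20],0],
  [0,[-35,-204,-20],0],
  [0,[-35,-204,-20],0],
  [0,[-35,-204,-20],0],
  [0,[-35,-204,-20],0],
])

```text
t: 2.2
ee_pos: [465.9, 27.9, 236.9]
orientation: [-0.004, 3.141, 0.0]
ft_force: [-0.5, -0.0, 0.1]
width: 88.0
grasp_force: 0.0
```

```bash
python3 - <<'E'
from h import *
o=ctrl.get_obs();c=ctrl.camera_info('wrist');im=ctrl.get_image('wrist');print(o['ee_pos'],o['t'])
cv2.imwrite('pics/w2.png',im)
t=ctrl.camera_info('top')
for n,uv,h in(('m1',(380.6,169.4),48),('m2',(382.4,207.6),60),('m3',(317.4,158.8),76),('m4',(320.9,204.4),92),('jig',(347.6,241.8),76)):
    p=ray(t,[uv],h)[0]; print(n,p.round(1),proj(c,[p],o).round())
E
```

```text
[465.90120852  27.87126304 236.91146369] 2.2
m1 [ 560.5 -127.3   48. ] [[149. 266.]]
m2 [ 466.5 -125.8   60. ] [[137. 195.]]
m3 [578.8  28.9  76. ] [[274. 292.]]
m4 [469.9  23.7  92. ] [[269. 205.]]
jig [385.8 -38.9  76. ] [[206. 119.]]
```

View pics/w2.png

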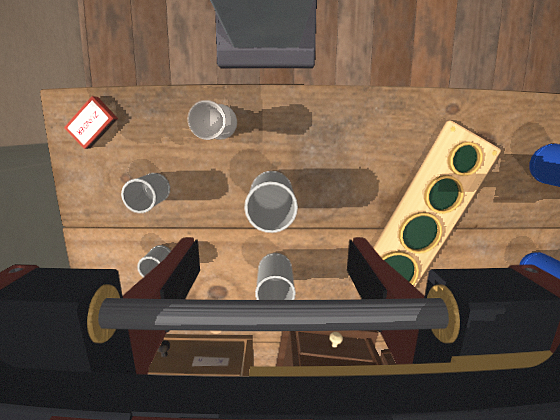

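m4's rim is at px (271,207), within 2 px of the top-camera prediction, and m2 is at (138,195). I descend on m4 at (471,25).

Call:
servo_tool([
  [0,[6,-1.5,-40],0],
  [0,[6,-1.5,-80],0],
  [0,[6,-1.5,-120],0],
  [0,[6,-1.5,-150],0],
  [0,[6,-1.5,-175],0],
  [0,[6,-1.5,-175],0],
  [0,[6,-1.5,-175],0],
  [1,[6,-1.5,-175],0],
  [1,[6,-1.5,-175],0],
  [1,[6,-1.5,-175],0],
])

```text
t: 3.08
ee_pos: [472.7, 25.3, 63.4]
orientation: [-0.002, 3.138, 0.0]
ft_force: [-0.2, 0.3, 0.1]
width: 71.2
grasp_force: 0.0
```

Call:
servo_tool([
  [1,[0,0,0],0],
  [1,[0,0,0],0],
  [1,[0,0,0],0],
  [1,[0,0,0],0],
])

```text
t: 3.42
ee_pos: [471.9, 25.1, 62.3]
orientation: [-0.001, 3.14, 0.0]
ft_force: [-1.1, 1.7, 7.2]
width: 51.4
grasp_force: 30.0
```

Call:
servo_tool([
  [1,[0,0,40],0],
  [1,[20,30,60],0],
  [1,[40,60,60],0],
  [1,[60,90,60],0],
  [1,[80,120,60],0],
  [1,[95,145,60],0],
  [1,[107,162,55],0],
  [1,[113,170,50],0],
  [1,[113,170,40],0],
  [1,[113,170,40],0],
])

```text
t: 4.25
ee_pos: [582.2, 194.0, 99.0]
orientation: [0.002, -3.137, 0.003]
ft_force: [-1.2, -0.8, -2.8]
width: 51.4
grasp_force: 30.0
```

Call:
servo_tool([
  [1,[0,0,0],0],
  [1,[0,0,0],0],
])

```text
t: 4.42
ee_pos: [583.4, 193.6, 101.2]
orientation: [-0.001, -3.14, 0.001]
ft_force: [0.2, 0.8, -2.5]
width: 51.6
grasp_force: 30.0
```

```bash
python3 - <<'E'
from h import *
o,c,im=wells();print(o['ee_pos'],o['width'],o['ft_force'],o['t'])
cv2.imwrite('pics/w3.png',im)
e=np.array(o['ee_pos']);print('rim exp',proj(c,[e+[0,0,30],e+[-26.5,0,30],e+[26.5,0,30]],o).round(1))
E
```

```text
px [263. 288.] [584.  194.9] [51.7 55.5]
px [310. 146.] [526.1 222.7] [49.  49.2]
px [346.  75.] [473.6 247.3] [41.2 42.1]
px [379.   6.] [426.6 269.1] [33.2 35.7]
[583.36852043 193.62985221 101.21050135] 51.61026215365782 [ 0.2154985   0.76212119 -2.48772073] 4.4167
rim exp [[273.  292.9]
 [273.  237.1]
 [273.  342.2]]
```

View pics/w3.png

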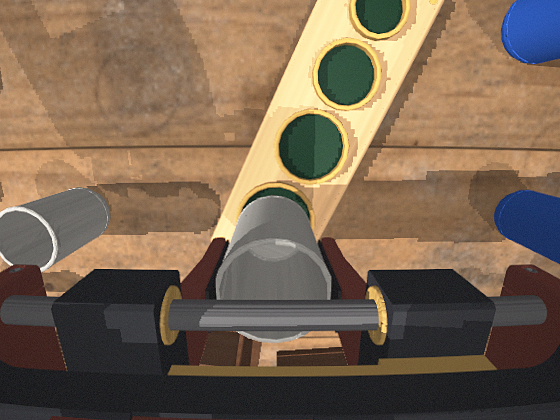

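The cup hangs centred in the hand, with its rim edge at row 238 against 237 expected. w4 re-measures at (584.3,195), so I lower it.

Call:
servo_tool([
  [1,[0,0,-6],0],
  [1,[0,0,-12],0],
  [1,[0,0,-17],0],
  [1,[0,0,-21],0],
  [1,[0,0,-24],0],
  [1,[0,0,-26],0],
  [1,[0,0,-26],0],
  [1,[0,0,-26],0],
])

```text
t: 5.13
ee_pos: [584.6, 195.0, 76.6]
orientation: [-0.001, 3.141, -0.0]
ft_force: [-3.1, -1.4, 6.8]
width: 51.3
grasp_force: 30.0
```

Call:
servo_tool([
  [0,[0,0,0],0],
  [0,[0,0,0],0],
  [0,[0,0,0],0],
  [0,[0,0,0],0],
  [0,[0,0,20],0],
  [0,[-5,0,60],0],
  [0,[-5,0,100],0],
  [0,[-5,0,120],0],
  [0,[-5,-40,120],0],
  [0,[-5,-80,120],0],
])

```text
t: 5.97
ee_pos: [580.6, 116.0, 197.8]
orientation: [-0.007, 3.137, 0.001]
ft_force: [1.0, -0.0, -0.5]
width: 87.8
grasp_force: 0.0
```

Call:
servo_tool([
  [0,[0,-40,0],0],
  [0,[0,-80,0],0],
  [0,[0,-85.5,0],0],
  [0,[0,-85.5,-40],0],
  [0,[0,-85.5,-80],0],
  [0,[0,-85.5,-120],0],
  [0,[0,-85.5,-148],0],
  [0,[0,-85.5,-148],0],
  [0,[0,-85.5,-148],0],
])

```text
t: 6.72
ee_pos: [578.5, 29.8, 46.6]
orientation: [0.001, -3.138, 0.0]
ft_force: [0.5, 0.2, 0.2]
width: 87.8
grasp_force: 0.0
```

Call:
servo_tool([
  [1,[0,0,0],0],
  [1,[0,0,0],0],
  [1,[0,0,0],0],
  [1,[0,0,0],0],
  [1,[0,0,0],0],
  [1,[0,0,0],0],
  [1,[0,0,0],0],
])

```text
t: 7.3
ee_pos: [579.7, 29.6, 48.1]
orientation: [-0.001, 3.141, 0.0]
ft_force: [-0.3, 2.6, 2.8]
width: 45.9
grasp_force: 30.0
```

Call:
servo_tool([
  [1,[0,0,40],0],
  [1,[-20,20,70],0],
  [1,[-53,50,75],0],
  [1,[-53,90,75],0],
  [1,[-53,130,75],0],
  [1,[-53,165,75],0],
  [1,[-53,185,70],0],
  [1,[-53,193,60],0],
  [1,[-53,193,45],0],
  [1,[-53,193,40],0],
])

```text
t: 8.13
ee_pos: [525.0, 222.1, 85.4]
orientation: [0.003, -3.139, 0.002]
ft_force: [-0.7, -0.7, -1.2]
width: 45.5
grasp_force: 30.0
```

Call:
servo_tool([
  [1,[0,0,0],0],
  [1,[0,0,0],0],
])

```text
t: 8.3
ee_pos: [526.0, 221.4, 87.0]
orientation: [-0.001, -3.14, 0.001]
ft_force: [0.3, 0.6, -0.8]
width: 45.5
grasp_force: 30.0
```

```bash
python3 - <<'E'
from h import *
o,c,im=wells();print(o['ee_pos'],o['width'],o['ft_force'],o['t'])
cv2.imwrite('pics/w4.png',im)
e=np.array(o['ee_pos']);print('rim exp',proj(c,[e+[0,0,28],e+[-23,0,28],e+[23,0,28]],o).round(1))
E
```

```text
px [274. 238.] [526.  222.3] [45.1 48.8]
px [308. 155.] [474.1 246.9] [41.9 42.1]
px [340.  89.] [427.9 268.6] [34.2 35.3]
[526.03717817 221.41098021  87.02869398] 45.488033385548185 [ 0.27998603  0.57947852 -0.77637936] 8.3
rim exp [[273.  290.6]
 [273.  243.2]
 [273.  333.3]]
```

View pics/w4.png

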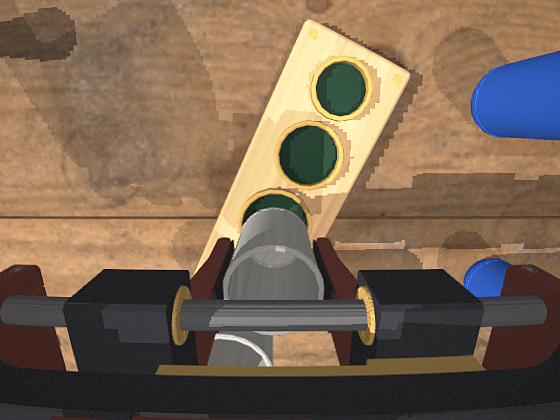

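m3's rim near edge is at row 245 against 243 expected, so it is within 1 mm of centred. m4 stands upright behind it. I lower m3, release it, then move to m2.

Call:
servo_tool([
  [1,[-0.5,0,-6],0],
  [1,[-0.5,0,-12],0],
  [1,[-0.5,0,-17],0],
  [1,[-0.5,0,-21],0],
  [1,[-0.5,0,-24],0],
  [1,[-0.5,0,-26],0],
  [1,[-0.5,0,-26],0],
  [1,[-0.5,0,-26],0],
])

```text
t: 9.02
ee_pos: [526.0, 222.6, 62.0]
orientation: [0.001, -3.142, 0.0]
ft_force: [-1.6, -0.2, 5.0]
width: 45.4
grasp_force: 30.0
```

Call:
servo_tool([
  [0,[0,0,0],0],
  [0,[0,0,0],0],
  [0,[0,0,0],0],
  [0,[0,0,0],0],
  [0,[0,0,20],0],
  [0,[0,0,60],0],
  [0,[0,0,100],0],
  [0,[-20,-20,120],0],
  [0,[-40,-60,120],0],
  [0,[-60,-100,120],0],
])

```text
t: 9.85
ee_pos: [469.1, 128.0, 183.3]
orientation: [-0.005, 3.137, 0.001]
ft_force: [0.3, -0.7, 0.6]
width: 88.0
grasp_force: 0.0
```

Call:
servo_tool([
  [0,[1,-40,0],0],
  [0,[1,-80,0],0],
  [0,[1,-120,0],0],
  [0,[1,-160,0],0],
  [0,[1,-200,0],0],
  [0,[1,-230,0],0],
  [0,[1,-247.5,0],0],
  [0,[1,-247.5,-40],0],
  [0,[1,-247.5,-80],0],
  [0,[1,-247.5,-100],0],
])

```text
t: 10.68
ee_pos: [468.1, -119.8, 78.9]
orientation: [-0.001, -3.139, -0.001]
ft_force: [-0.3, -0.2, -0.1]
width: 87.9
grasp_force: 0.0
```

Call:
servo_tool([
  [0,[0,0,-25],0],
  [0,[0,0,-47],0],
  [0,[0,0,-47],0],
  [0,[0,0,-47],0],
  [1,[0,0,-47],0],
  [1,[0,0,-47],0],
  [1,[0,0,-47],0],
  [1,[0,0,-47],0],
  [1,[0,0,-47],0],
  [1,[0,0,-47],0],
])

```text
t: 11.52
ee_pos: [470.0, -119.6, 35.2]
orientation: [-0.001, 3.141, -0.0]
ft_force: [-0.3, 0.5, -0.3]
width: 51.4
grasp_force: 0.0
```

Call:
servo_tool([
  [1,[0,0,0],0],
  [1,[0,0,0],0],
])

```text
t: 11.68
ee_pos: [469.9, -119.6, 34.9]
orientation: [-0.001, 3.141, -0.0]
ft_force: [0.8, -0.3, 0.6]
width: 38.2
grasp_force: 0.4
```

Call:
servo_tool([
  [1,[0,0,0],0],
  [1,[0,0,0],0],
  [1,[0,0,35],0],
  [1,[0,0,60],0],
  [1,[2,40,65],0],
  [1,[4,80,65],0],
  [1,[7,120,65],0],
  [1,[7,160,65],0],
  [1,[7,200,65],0],
  [1,[7,240,65],0],
])

```text
t: 12.52
ee_pos: [476.0, 122.3, 99.5]
orientation: [0.001, -3.141, 0.0]
ft_force: [0.8, 0.1, -1.6]
width: 37.1
grasp_force: 29.9
```

Call:
servo_tool([
  [1,[1,40,0],0],
  [1,[1,80,0],0],
  [1,[1,110,0],0],
  [1,[1,125.5,0],0],
  [1,[1,125.5,-15],0],
  [1,[1,125.5,-26],0],
  [1,[1,125.5,-26],0],
  [1,[1,125.5,-26],0],
])

```text
t: 13.18
ee_pos: [476.6, 245.1, 72.7]
orientation: [0.0, -3.139, 0.002]
ft_force: [-0.2, -0.2, -0.8]
width: 36.7
grasp_force: 29.9
```

```bash
python3 - <<'E'
from h import *
o,c,im=wells();print(o['ee_pos'],o['width'],o['ft_force'],o['t'])
cv2.imwrite('pics/w5.png',im)
e=np.array(o['ee_pos']);print('rim exp',proj(c,[e+[0,0,25],e+[-19.5,0,25],e+[19.5,0,25]],o).round(1))
E
```

```text
px [275. 229.] [474.  246.8] [38.4 41.9]
px [307. 162.] [428.4 268.4] [34.6 35.1]
[476.64324538 245.05728987  72.68892141] 36.721959901072175 [-0.18832827 -0.20527695 -0.84331613] 13.1833
rim exp [[273.  287.2]
 [273.  248. ]
 [273.  323.1]]
```

View pics/w5.png

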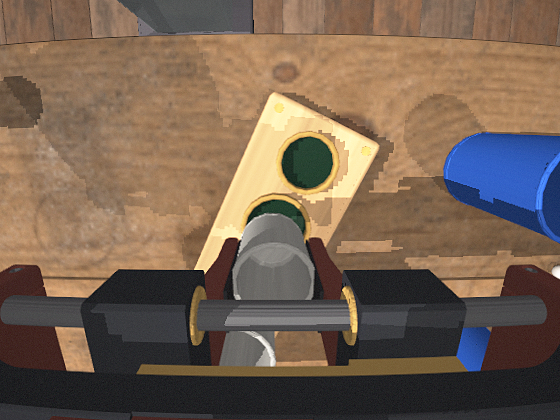

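m2's rim edge is at row 243 against 248 expected, so the cup sits about 2.5 mm toward the robot. I had allowed for that, so it should be at x≈474 over w2. Lowering.

Call:
servo_tool([
  [1,[0,1,-6],0],
  [1,[0,1,-11],0],
  [1,[0,1,-15],0],
  [1,[0,1,-19],0],
  [1,[0,1,-22],0],
  [1,[0,1,-24],0],
  [1,[0,1,-24],0],
  [1,[0,1,-24],0],
])

```text
t: 13.9
ee_pos: [477.6, 247.0, 49.6]
orientation: [0.001, -3.141, 0.0]
ft_force: [0.5, 0.4, -0.8]
width: 36.7
grasp_force: 29.9
```

Call:
servo_tool([
  [1,[0,0,-1],0],
  [0,[0,0,-1],0],
  [0,[0,0,-1],0],
  [0,[0,0,-1],0],
  [0,[0,0,-1],0],
  [0,[0,0,20],0],
  [0,[0,0,60],0],
  [0,[0,0,100],0],
  [0,[0,-10,130],0],
  [0,[0,-40,150],0],
])

```text
t: 14.73
ee_pos: [479.4, 209.4, 203.4]
orientation: [-0.005, 3.136, 0.005]
ft_force: [1.1, -0.2, 0.9]
width: 87.6
grasp_force: 0.0
```

Call:
servo_tool([
  [0,[5,-35,0],0],
  [0,[10,-70,0],0],
  [0,[15,-105,0],0],
  [0,[20,-140,0],0],
  [0,[25,-175,0],0],
  [0,[30,-210,0],0],
  [0,[35,-245,0],0],
  [0,[40,-280,0],0],
  [0,[45,-310,0],0],
  [0,[50,-330,0],0],
])

```text
t: 15.57
ee_pos: [527.7, -125.7, 199.9]
orientation: [0.001, 3.141, -0.001]
ft_force: [0.8, -0.5, 0.8]
width: 87.6
grasp_force: 0.0
```

Call:
servo_tool([
  [0,[0,0,0],0],
  [0,[0,0,0],0],
])

```text
t: 15.73
ee_pos: [527.6, -123.7, 199.6]
orientation: [-0.003, -3.142, -0.0]
ft_force: [-0.5, 0.1, 0.2]
width: 87.4
grasp_force: 0.0
```

```bash
python3 - <<'E'
from h import *
o=ctrl.get_obs();c=ctrl.camera_info('wrist');im=ctrl.get_image('wrist');print(o['ee_pos'],o['t'])
cv2.imwrite('pics/w6.png',im)
P=np.array([[560.5,-127.3,48]]);print(proj(c,P,o),proj(c,P+[[10,0,0]],o),proj(c,P+[[0,10,0]],o))
E
```

```text
[ 527.55471897 -123.74196574  199.60501531] 15.7333
[[269.69485468 229.78263331]] [[269.7374971  238.63719171]] [[279.12969974 229.76820965]]
```

View pics/w6.png

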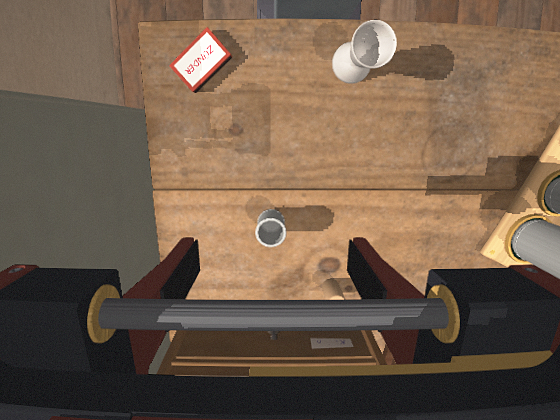

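m1's rim is at px (271,233), so m1 is at about (563,-126). The rack holds two visible cups, and the jigger is undisturbed at (360,50).

Call:
servo_tool([
  [0,[20,-2,-20],0],
  [0,[35,-2,-50],0],
  [0,[35,-2,-85],0],
  [0,[35,-2,-120],0],
  [0,[35,-2,-150],0],
  [0,[35,-2,-172],0],
  [0,[35,-2,-172],0],
  [0,[35,-2,-172],0],
  [1,[35,-2,-172],0],
  [1,[35,-2,-172],0],
])

```text
t: 16.62
ee_pos: [564.0, -124.8, 29.6]
orientation: [-0.002, 3.139, -0.001]
ft_force: [0.2, 1.4, 1.2]
width: 77.6
grasp_force: 0.0
```

Call:
servo_tool([
  [1,[0,0,0],0],
  [1,[0,0,0],0],
  [1,[0,0,0],0],
  [1,[0,0,0],0],
  [1,[0,0,0],0],
  [1,[0,0,0],0],
  [1,[0,0,0],0],
  [1,[0,0,0],0],
  [1,[0,0,0],0],
])

```text
t: 17.37
ee_pos: [562.6, -125.1, 27.6]
orientation: [0.001, -3.141, 0.0]
ft_force: [-1.2, 0.1, 0.8]
width: 31.0
grasp_force: 30.0
```

Call:
servo_tool([
  [1,[0,0,35],0],
  [1,[0,0,70],0],
  [1,[-15,30,90],0],
  [1,[-35,60,90],0],
  [1,[-55,92,90],0],
  [1,[-75,124,90],0],
  [1,[-95,156,90],0],
  [1,[-115,188,90],0],
  [1,[-135,220,90],0],
  [1,[-135,250,90],0],
])

```text
t: 18.2
ee_pos: [422.9, 125.7, 117.2]
orientation: [0.001, -3.137, 0.002]
ft_force: [0.6, -0.5, -1.6]
width: 30.9
grasp_force: 30.0
```

Call:
servo_tool([
  [1,[0,0,0],0],
  [1,[0,0,0],0],
  [1,[0,0,0],0],
])

```text
t: 18.45
ee_pos: [427.7, 124.9, 117.7]
orientation: [0.003, -3.142, 0.0]
ft_force: [-0.9, -0.5, -1.1]
width: 31.6
grasp_force: 30.0
```

Call:
servo_tool([
  [1,[0,35,0],0],
  [1,[0,70,0],0],
  [1,[0,105,0],0],
  [1,[0,130,0],0],
  [1,[0,143.5,-10],0],
  [1,[0,143.5,-30],0],
  [1,[0,143.5,-45],0],
  [1,[0,143.5,-50],0],
  [1,[0,143.5,-50],0],
  [1,[0,143.5,-50],0],
])

```text
t: 19.28
ee_pos: [428.1, 267.6, 67.7]
orientation: [-0.001, -3.141, 0.001]
ft_force: [0.1, 0.2, -0.4]
width: 31.3
grasp_force: 30.0
```

```bash
python3 - <<'E'
from h import *
o,c,im=wells();print(o['ee_pos'],o['width'],o['ft_force'],o['t'])
cv2.imwrite('pics/w7.png',im)
e=np.array(o['ee_pos']);print('rim exp',proj(c,[e+[0,0,21],e+[-16,0,21],e+[16,0,21]],o).round(1))
E
```

```text
px [275. 227.] [428.8 268.1] [31.9 34.8]
[428.1179545  267.61975475  67.71428163] 31.28428180305863 [ 0.0779179   0.18305311 -0.41032481] 19.2833
rim exp [[273.  283. ]
 [273.  251.8]
 [273.  312.1]]
```

View pics/w7.png

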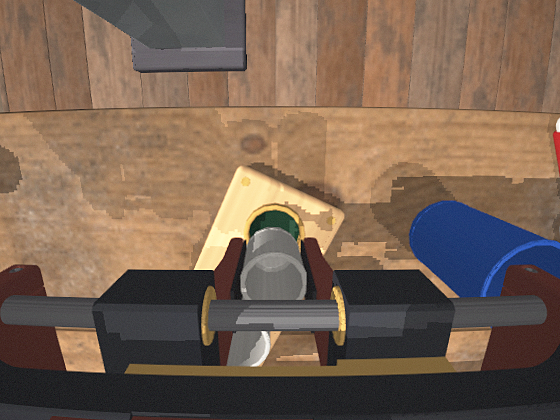

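m1's rim edge is at row 252, exactly as expected, so it is centred over w1. The blue cup is clear on the right. Lower, release and retreat.

Call:
servo_tool([
  [1,[0,0.5,-6],0],
  [1,[0,0.5,-12],0],
  [1,[0,0.5,-17],0],
  [1,[0,0.5,-21],0],
  [1,[0,0.5,-24],0],
  [1,[0,0.5,-26],0],
  [1,[0,0.5,-26.5],0],
  [1,[0,0.5,-26.5],0],
])

```text
t: 20.0
ee_pos: [427.6, 268.9, 41.4]
orientation: [0.001, -3.141, 0.001]
ft_force: [-1.0, -1.8, 4.3]
width: 31.1
grasp_force: 30.0
```

Call:
servo_tool([
  [0,[0,0,0],0],
  [0,[0,0,0],0],
  [0,[0,0,0],0],
  [0,[0,0,0],0],
  [0,[0,0,20],0],
  [0,[0,0,60],0],
  [0,[0,0,100],0],
  [0,[0,0,140],0],
  [0,[0,-40,170],0],
  [0,[0,-80,190],0],
])

```text
t: 20.83
ee_pos: [428.8, 199.9, 228.8]
orientation: [-0.006, 3.137, 0.003]
ft_force: [1.1, -0.5, 0.2]
width: 87.9
grasp_force: 0.0
```

Call:
servo_tool([
  [0,[0,-40,0],0],
  [0,[0,-80,0],0],
  [0,[0,-110,0],0],
  [0,[0,-110,0],0],
  [0,[0,-110,0],0],
  [0,[0,-110,0],0],
])

```text
t: 21.33
ee_pos: [427.8, 89.1, 225.9]
orientation: [0.0, 3.141, 0.001]
ft_force: [0.0, 0.7, 0.8]
width: 87.8
grasp_force: 0.0
```

```bash
python3 - <<'E'
from h import *
print(ctrl.get_obs()['t'],ctrl.get_obs()['ee_pos'])
a=ctrl.get_image('top');s=ctrl.get_image('scene')
A=cv2.resize(a[130:260,190:350],(520,422),interpolation=cv2.INTER_CUBIC)
c=ctrl.camera_info('top')
W=np.array([[428.2,268.6],[474,247],[526.1,222.6],[584.4,195]])
for w,h in zip(W,(48,60,76,92)):
    p=proj(c,[[*w,14+h]])[0];q=tuple(int(v) for v in (p-[190,130])*3.25);cv2.drawMarker(A,q,(0,0,255),0,8,1)
cv2.imwrite('pics/f_top.png',A)
cv2.imwrite('pics/f_scene.png',cv2.resize(s[130:310,160:420],None,fx=3,fy=3,interpolation=cv2.INTER_CUBIC))
E
```

```text
21.3333 [427.84920185  89.14698243 225.92775186]
```

View pics/f_top.png

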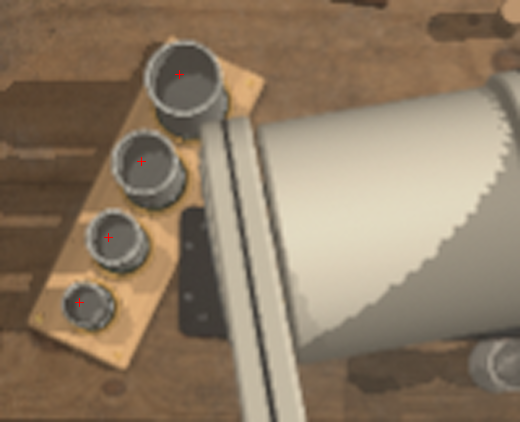

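View pics/f_scene.png

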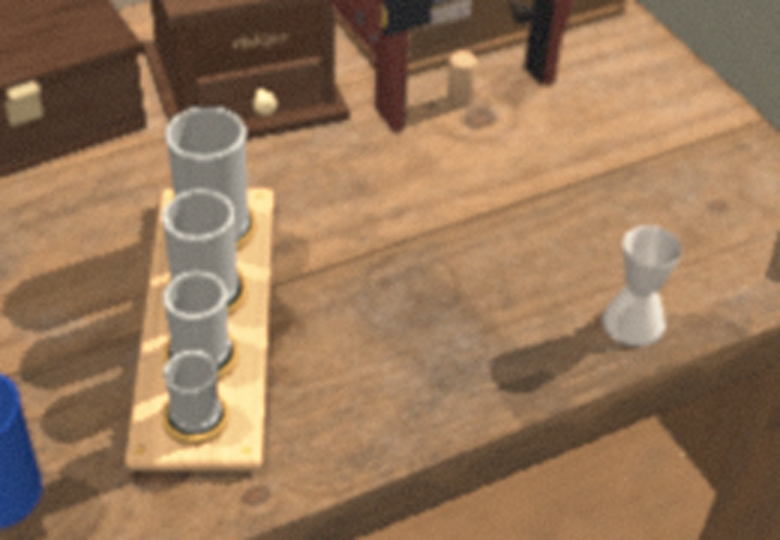

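All four cups look upright in their rings, and the jigger is in place at crop px (640,285). The top-view rims sit 1–3 px right of my predictions, so I check with drawn rim circles from a wrist view.

Call:
servo_tool([
  [0,[20,40,15],0],
  [0,[50,80,30],0],
  [0,[60,120,40],0],
  [0,[60,135,40],0],
  [0,[60,135,40],0],
  [0,[60,135,40],0],
  [0,[60,135,40],0],
])

```text
t: 22.02
ee_pos: [486.6, 224.4, 265.1]
orientation: [0.005, -3.14, 0.002]
ft_force: [-0.2, 0.4, -0.9]
width: 88.1
grasp_force: 0.0
```

```bash
python3 - <<'E'
from h import *
W=np.array([[428.2,268.6],[474,247],[526.1,222.6],[584.4,195]])
o=ctrl.get_obs();print(o['ee_pos'],o['t']);t=np.linspace(0,6.28,60)
out=[]
for n,(x0,x1,y0,y1) in(('wrist',(170,400,60,300)),('scene',(190,300,165,300))):
    c=ctrl.camera_info(n);im=ctrl.get_image(n)
    k=3 if n=='scene' else 2
    B=cv2.resize(im,None,fx=k,fy=k,interpolation=cv2.INTER_CUBIC)
    for w,h,d in zip(W,(48,60,76,92),(32,39,46,53)):
        for z,dd,col in((14+h,d,(0,0,255)),(21,d+11,(255,0,255))):
            P=np.c_[w[0]+dd/2*np.cos(t),w[1]+dd/2*np.sin(t),0*t+z]
            cv2.polylines(B,[np.int32(proj(c,P,o)*k)],True,col,1)
    out.append(B[y0*k:y1*k,x0*k:x1*k])
H=min(b.shape[0] for b in out);cv2.imwrite('pics/f2.png',np.hstack([b[:H] for b in out]))
E
```

```text
[486.64073661 224.35087319 265.06239053] 22.0167
```

View pics/f2.png

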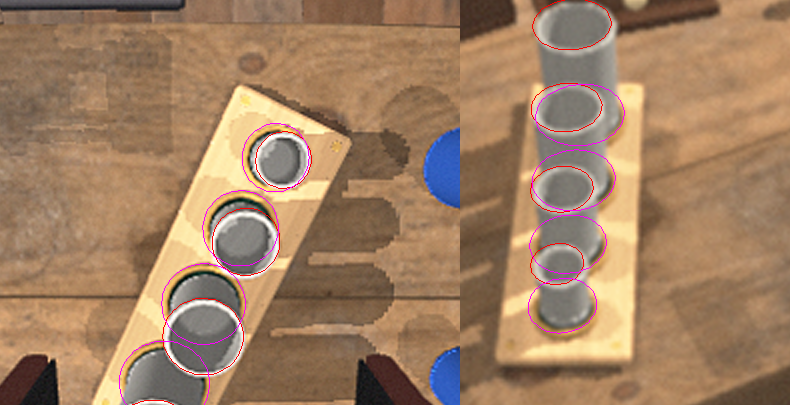

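In the wrist view the rims coincide with the seated-pose circles within about 1–2 px: m1 at (281,160), m2 at (245,242), m3 at (204,337). The scene view shows a uniform small calibration shift for rings and cups alike, so all four are fully seated. Handing in.

```bash
python3 -c "
from workcell import ctrl
print(ctrl.close_job())"
```

```text
the job is handed in; nothing more can be done
None
```

All four measures are in their own rings, upright and fully down on the board as far as the last camera check shows, and the jigger stands where it was; the job is handed in at about 22 s, with no verdict returned.

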